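Refit the adjusting wheel of a jeweller's rolling mill and set the roller gap

ROBOT

A 6-joint arm with a two-finger parallel gripper is mounted at the origin on a cart in front of the work surface, level with it; the furniture and walls round the work are solid. World frame = base frame: x ahead of the robot, y to its left, z up, the work surface at z = 0. Lengths are in m, angles in rad, forces in N, time in s.
With the tool pointing down it reaches from about 0.35 to 0.85 m from the base axis. Payload 8.1 kg.
Tool frame: the origin (TCP) lies midway between the tips of the shut fingers; the grasp point (between the pads) lies 19 mm behind it (robot.tcp_to_grasp is the distance from the TCP to the grasp point, in m); z points along the fingers, y is the direction in which the jaws open and shut (so a half turn about z gives the same grasp; the last joint's range is limited). The gripper opens to 93 mm and grips with 3 to 60 N. Pads are 15 mm wide; open, the fingers measure 128 mm over their backs; the gripper's body (75 mm by 188 mm) begins 65 mm behind the grasp point.
Start: joints at [1.169, 0.13, 1.488, -0, 1.523, -0.085], TCP at [0.187, 0.57, 0.219] pointing down, gripper open.
Joint ranges: [-2.96, 2.96], [-0.89, 2.26], [0.02, 2.5], [-1.34, 4.48], [0, 2.73], [-2.66, 2.66]. Speed limits (rad/s): [2.39, 2.39, 2.79, 3.14, 3.14, 3.14].

INTERFACE

Orientations are given as a rotation vector (axis times angle).
In Python, from plant import robot gives the robot as it stands.
- The arm moves only by the tool send_rows, never from a script. Its argument "series" is a list of rows, each an object of numbers: "wx", "wy", "wz": the turn, a rotation vector about the world's x, y, z in rad; "dx", "dy", "dz": the shift along the world's x, y, z in cm; "fingers": the closure in counts, from 0 (fully open) to 255 (shut). In form: [{"wx": .., "wy": .., "wz": .., "dx": .., "dy": .., "dz": .., "fingers": ..}, ...]. A call has 1 to 20 rows; each row shifts and turns the pose as measured when the row begins; what a row does not reach is not made up. A row lasts 1/12 s, in which the tool goes at most 41.7 mm and 7.16 degrees, less where a joint would pass 70% of its speed; a pose out of reach is approached as far as the arm can. A call is refused whole if a number of a shift passes 4.17 or a number of a turn 0.125, either way. A call with a gripper value outside its range is refused whole. The fingers move at their own pace and stop on an object; "newtons" is the grip in N (left out, the last holds). Time passes only in rows, so rows that do not move let the fingers close. It gives the time, the measured TCP pose, the force and the opening at its end, in the units of the state.
- robot.read_state(): the state, without advancing time (a new reading comes with each control period).
- robot.read_camera(name): name is "side" or "top" or "wrist"; returns the picture (480x640x3 uint8, red, green, blue); there is no depth.
- robot.camera_info(name): a dict with "intrinsics" (3x3 intrinsics, pixels), "k1" (the pictures are not rectified: a ray, as slopes to the right and down, at radius r is drawn at 1 + k1 r^2 times it, then the intrinsics apply), "extrinsics" (4x4, takes a point from world to camera coordinates); the wrist camera has in their place "tool_from_camera" (4x4, takes a point from camera to tool coordinates, whose origin is the TCP and whose axes are the flange's). Camera axes: x right, y up, looking along -z (the intrinsics and any distortion apply to the point x, -y, -z); pixel columns grow to the right and rows downward; lengths in m; the calibration is good to about 2 mm. A picture is of the moment at which its call begins: read the wrist's pose just before it. camera_info takes no time and is no camera call.
- robot.close_job(): hands the job in, once; it reports no verdict.
The state is a dict: "t": time; "q": joint angles; "dq": joint speeds; "joint_torque": joint torques, N m; "tool_pos": TCP position; "orientation": TCP orientation; "force": force on the tool from outside, world axes, zero at the start; "wrist_torque": the same for the moment, N m; "opening": finger opening in m.
Only numpy, scipy, OpenCV 4.12 (cv2) and the standard library are available. Lean on these libraries where they do the work, as an engineer would, in place of code of your own. Each camera call takes 0.05 s, during which the arm holds its last target.

TASK

Put the steel adjusting wheel back on the splined spindle on top of the green rolling mill: press lightly and turn it until it drops fully home on its collar. Then turn the wheel clockwise until the red pointer on the spindle stands over the blue mark of the dial, let go, and leave the other things on the bench where they are.

Things in the scene. Friction and masses are not known exactly. Their poses are not given: they have to be found in the camera images.
- wheel: Loose steel adjusting wheel, 0.14 to 0.28 kg, lying flat, hub up: knurled disc 62 mm across, 12 mm thick, with a block hub on top (36 mm along x, 30 mm along y, from 12 to 50 mm height); the flat sides facing +y and -y are for gripping. Origin: centre of the disc's underside; z up the hub.
- mill: Small green rolling mill bolted to the bench: foot 100 (x) by 140 (y) mm, 96 mm tall to its bridge, with a white dial disc 96 mm across on top (its top at 99 mm). Origin: centre of the foot's underside on the bench; -x is its front; z up. It is fixed but stands at a different place and yaw each time.
- seat (a point): On the upright spindle's axis at the top of its steel collar (32 mm across), 107 mm above the bench; the wheel's origin is here when home. The frame turns with the spindle. Four brass splines stand on the collar along its +x, -x, +y, -y: 14 mm tall, 6 mm wide, reaching 9 mm from the axis. The wheel fits in four orientations, 90 degrees apart.
- mark (a point): Centre of the outer end of the blue mark (14 by 10 mm) on the dial, 43 mm from the spindle axis towards the mill's front (-x).
- pointer_tip (a point): Near the outer end of the red pointer, which is fixed to the spindle and lies over the dial, under the wheel; 43 mm from the spindle axis, so it shows beyond the wheel's rim.
- spindle (a joint): Turn of the spindle in rad, growing clockwise seen from above. The pointer is over the middle of the blue mark at 1.40; it starts between 0 and 0.7; stops at -0.1 and 2.1. It is stiff (0.15 N m friction), stays where it is left and does not turn until the wheel's slots engage.
- flux_jar: Bystander: small jar with a green cap, 45 mm across, 46 mm tall, at the back. Origin under its centre.
- solder_spool: Bystander: spool of solder, 42 mm across, 22 mm tall, at the back. Origin under its centre.
- cork_a: Bystander: cork, 41 mm across, 26 mm tall, right of the mill. Origin under its centre.
- film_can: Bystander: black can with a grey cap, 33 mm across, 54 mm tall, right of the mill. Origin under its centre.
- bore (a point): Mouth of the wheel's hidden splined bore, at the wheel's origin with its axes: blind, 27 mm deep, cross-shaped, four slots along +x, -x, +y, -y, each 7.6 mm wide and reaching 10.2 mm from the centre.
- spindle_top (a point): Tip of the spindle, 24 mm above the seat: a round pilot 8.6 mm across, 10 mm tall, tapered at the end, above the splines. The wheel centres on it, rests on the spline tops 14 mm above home, and drops home when its slots meet the splines (play about 5 degrees each way).
Not all that is in view belongs to the job. Of the things shaped like the wheel, the steel one is meant.

How it is judged:
By the outcome, as a careful person would: the job done as asked, in the order asked, and still so for the second after the job is handed in, with the robot touching nothing.
It also fails if it takes over 45 s, if anything falls off the work surface, if the arm or the gripper's body presses on something with over 40 N, if the wrist force passes 120 N, or if a joint passes its speed limit or range.

## Working session

There is one attempt and no reset: what is moved stays moved. The work goes in short steps, Python scripts to look and compute and a tool call to move; the robot and the scene stay as the last step left them, time stands still between calls to the robot, and variables do not carry over. Pictures are saved under pics/ and viewed, and the job is handed in when it is done.

Besides the shell and the picture viewer there is one more tool, called after "Emit:" as name(argument=value, ...) on one line, values as JSON. send_rows: Moves the arm, as the interface text tells. Its arguments: {"type":"object","properties":{"series":{"type":"array","items":{"type":"object","properties":{"wx":{"type":"number"},"wy":{"type":"number"},"wz":{"type":"number"},"dx":{"type":"number"},"dy":{"type":"number"},"dz":{"type":"number"},"fingers":{"type":"number"}}}},"newtons":{"type":"number"}},"required":["series"]}

```bash
mkdir -p pics; ls; python3 - <<'E'
from plant import robot
import cv2,numpy as np
s=robot.read_state();print({k:np.round(v,3).tolist() for k,v in s.items()})
for n in("top","side","wrist"):
    cv2.imwrite(f"pics/{n}0.png",robot.read_camera(n)[:,:,::-1])
    print(n,{k:np.round(v,4).tolist() for k,v in robot.camera_info(n).items()})
E
```

```text
pics
{'t': 0.0, 'q': [1.169, 0.131, 1.489, 0.0, 1.523, -0.085], 'dq': [0.001, 0.0, 0.0, 0.001, 0.002, -0.001], 'joint_torque': [0.002, -55.985, -49.176, 0.077, 0.035, -0.0], 'tool_pos': [0.187, 0.57, 0.218], 'orientation': [-0.495, -3.102, 0.003], 'force': [0.021, 0.476, 0.471], 'wrist_torque': [0.002, 0.04, 0.009], 'opening': 0.093}
top {'intrinsics': [[552.3792, 0.0, 315.5917], [0.0, 552.3792, 244.0479], [0.0, 0.0, 1.0]], 'k1': -0.0205, 'extrinsics': [[0.0221, -0.9995, -0.0212, 0.0307], [0.9898, 0.0189, 0.1411, -0.5123], [-0.1406, -0.0241, 0.9898, -1.1327], [0.0, 0.0, 0.0, 1.0]]}
side {'intrinsics': [[496.3632, 0.0, 312.744], [0.0, 496.3632, 245.3103], [0.0, 0.0, 1.0]], 'k1': -0.0961, 'extrinsics': [[-0.2992, 0.9539, -0.0231, 0.1434], [-0.5778, -0.1618, 0.8, 0.2237], [0.7594, 0.2527, 0.5996, -1.5914], [0.0, 0.0, 0.0, 1.0]]}
wrist {'intrinsics': [[376.6085, 0.0, 309.5818], [0.0, 376.6085, 243.196], [0.0, 0.0, 1.0]], 'k1': -0.0187, 'tool_from_camera': [[0.0009, 0.9686, 0.2487, 0.0687], [1.0, -0.0007, -0.0006, 0.0025], [-0.0004, 0.2487, -0.9686, -0.1658], [0.0, 0.0, 0.0, 1.0]]}
```

View pics/top0.png

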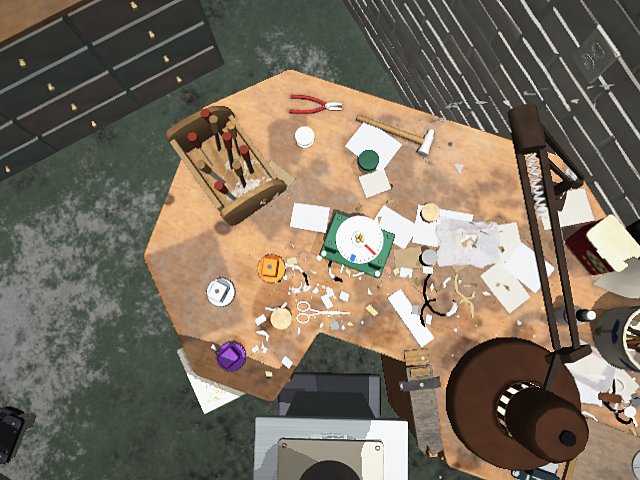

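View pics/side0.png

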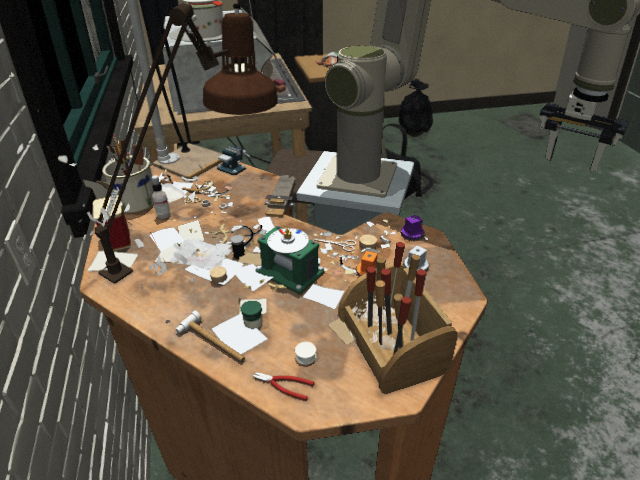

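View pics/wrist0.png

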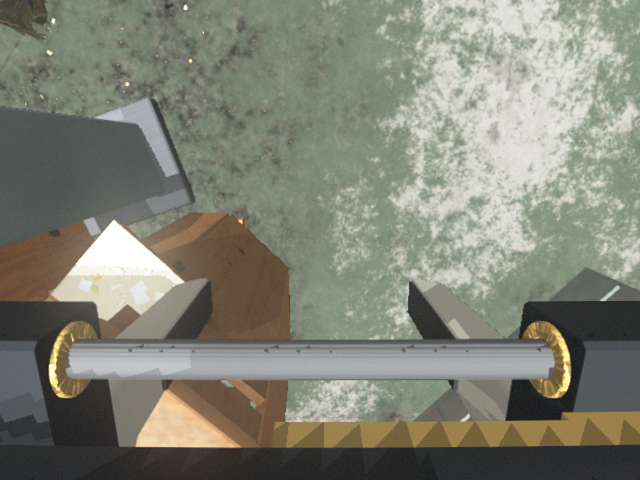

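Candidates for the wheel in the top view are grey/white (221,292), orange (271,268) and purple (231,356). The steel one should be the grey, so I'll check it in a crop.

```bash
python3 - <<'E'
import cv2,numpy as np
a=cv2.imread('pics/top0.png')
c=[cv2.resize(a[y-50:y+50,x-50:x+50],(390,390),interpolation=cv2.INTER_CUBIC) for x,y in((221,292),(358,243))]
cv2.imwrite('pics/crop0.png',np.hstack(c))
E
```

```text
(no output)
```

View pics/crop0.png

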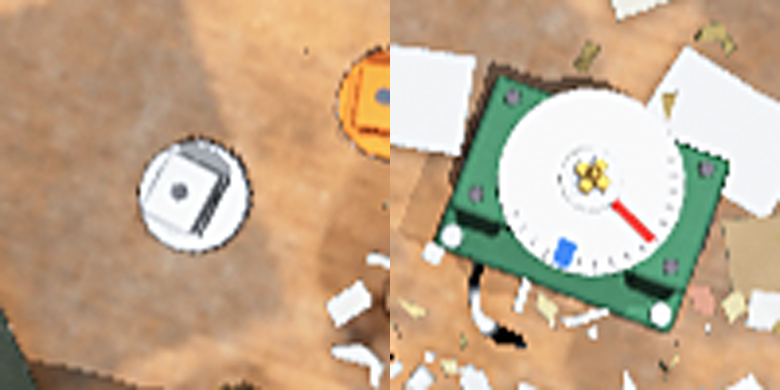

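Left crop: the steel wheel with its disc centred near px (221,292) and the hub's grey dot near (217,291). Right crop: spindle at (360,238), blue mark at (353,258), red pointer tip at (375,254). I'll convert these to world coordinates.

```bash
cat > h.py <<'E'
import numpy as np,cv2
from plant import robot
from scipy.spatial.transform import Rotation as R
def cam(n,s=None):
    i=robot.camera_info(n);K=np.array(i['intrinsics']);k=i['k1']
    if n=='wrist':
        s=s or robot.read_state()
        T=np.eye(4);T[:3,:3]=R.from_rotvec(s['orientation']).as_matrix();T[:3,3]=s['tool_pos']
        W=T@np.array(i['tool_from_camera'])
    else: W=np.linalg.inv(np.array(i['extrinsics']))
    return K,k,W   # W: cam->world
def p2w(c,u,v,z):
    K,k,W=c
    xd=np.array([(u-K[0,2])/K[0,0],(v-K[1,2])/K[1,1]]);x=xd.copy()
    for _ in range(20): x=xd/(1+k*(x@x))
    d=W[:3,:3]@np.array([x[0],-x[1],-1.]);o=W[:3,3]
    return o+d*(z-o[2])/d[2]
def w2p(c,p):
    K,k,W=c
    q=np.linalg.inv(W)@np.append(p,1);x=np.array([q[0],-q[1]])/-q[2]
    x=x*(1+k*(x@x));return np.array([K[0,0]*x[0]+K[0,2],K[1,1]*x[1]+K[1,2]])
def snap(n,f):
    s=robot.read_state();im=robot.read_camera(n)[:,:,::-1].copy();cv2.imwrite('pics/'+f,im)
    np.save('pics/'+f+'.npy',np.r_[s['tool_pos'],s['orientation']]);return s,im
def wcam(f):
    a=np.load('pics/'+f+'.npy');return cam('wrist',dict(tool_pos=a[:3],orientation=a[3:]))
E
python3 - <<'E'
from h import *
c=cam('top')
print('disc',p2w(c,221,291.7,.012),'hub',p2w(c,216.9,290.7,.05))
s=p2w(c,359.8,237.9,.125);m=p2w(c,352.9,257.6,.099);t=p2w(c,375.4,254.5,.1)
s2=p2w(c,*(308+ (487-390+0)/3.9+0,0)[:2],.1) if 0 else None
d=p2w(c,308+(592-390)/3.9,193+181/3.9,.099)
print('spin',s,'dialc',d,'mark',m,'tip',t)
for a in(m,t):print(np.degrees(np.arctan2(*(a-d)[1::-1])),np.linalg.norm((a-d)[:2]))
print(robot.read_state()['t'])
E
```

```text
disc [0.40794745 0.24250783 0.012     ] hub [0.40788015 0.24378466 0.05      ]
spin [ 0.51279819 -0.04706928  0.125     ] dialc [ 0.51376742 -0.0485545   0.099     ] mark [ 0.47684044 -0.03522949  0.099     ] tip [ 0.48381162 -0.07986626  0.1       ]
160.15813329901346 0.039257585202037926
-133.73215727506957 0.0433333141707151
0.15
```

Emit:
send_rows(series=[{"dx":2.2,"dy":-3.3},{"dx":2.2,"dy":-3.3},{"dx":2.2,"dy":-3.3},{"dx":2.2,"dy":-3.3},{"dx":2.2,"dy":-3.3},{"dx":2.2,"dy":-3.3},{"dx":2.2,"dy":-3.3},{"dx":2.2,"dy":-3.3},{"dx":2.2,"dy":-3.3},{"dx":2.2,"dy":-3.0},{"dx":0}])

```text
schema error: expected keys wx, wy, wz, dx, dy, dz, fingers
```

```bash
python3 - <<'E'
from h import *
s,im=snap('wrist','w1.png');print(s['t'],s['tool_pos'],s['orientation'],s['q'])
E
```

```text
0.15 [0.18671846 0.5697411  0.21781789] [-4.95505998e-01 -3.10189951e+00  2.20191088e-03] [ 1.16859120e+00  1.31004980e-01  1.48902949e+00  1.57371841e-05
  1.52300676e+00 -8.53970141e-02]
```

View pics/w1.png

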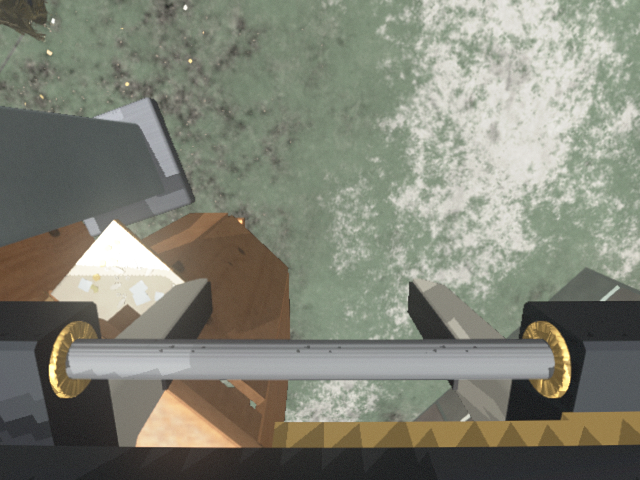

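All keys are required in every row.

Emit:
send_rows(series=[{"wx":0,"wy":0,"wz":0,"dx":2.2,"dy":-3.3,"dz":0,"fingers":0},{"wx":0,"wy":0,"wz":0,"dx":2.2,"dy":-3.3,"dz":0,"fingers":0},{"wx":0,"wy":0,"wz":0,"dx":2.2,"dy":-3.3,"dz":0,"fingers":0},{"wx":0,"wy":0,"wz":0,"dx":2.2,"dy":-3.3,"dz":0,"fingers":0},{"wx":0,"wy":0,"wz":0,"dx":2.2,"dy":-3.3,"dz":0,"fingers":0},{"wx":0,"wy":0,"wz":0,"dx":2.2,"dy":-3.3,"dz":0,"fingers":0},{"wx":0,"wy":0,"wz":0,"dx":2.2,"dy":-3.3,"dz":0,"fingers":0},{"wx":0,"wy":0,"wz":0,"dx":2.2,"dy":-3.3,"dz":0,"fingers":0},{"wx":0,"wy":0,"wz":0,"dx":2.2,"dy":-3.3,"dz":0,"fingers":0},{"wx":0,"wy":0,"wz":0,"dx":2.2,"dy":-3.0,"dz":0,"fingers":0},{"wx":0,"wy":0,"wz":0,"dx":0,"dy":0,"dz":0,"fingers":0}])

```text
t: 1.12
tool_pos: [0.4091, 0.2271, 0.2141]
orientation: [-0.483, -3.103, 0.008]
force: [0.2, -0.8, 0.0]
opening: 0.0928
```

```bash
python3 - <<'E'
from h import *
s,im=snap('wrist','w2.png');print(s['t'],s['tool_pos'],s['orientation'],s['q'])
E
```

```text
1.1167 [0.40912819 0.22710781 0.2140989 ] [-0.48271019 -3.1030761   0.00807825] [ 0.40015784 -0.22803156  1.84321404 -0.00375272  1.53012725 -0.86183543]
```

View pics/w2.png

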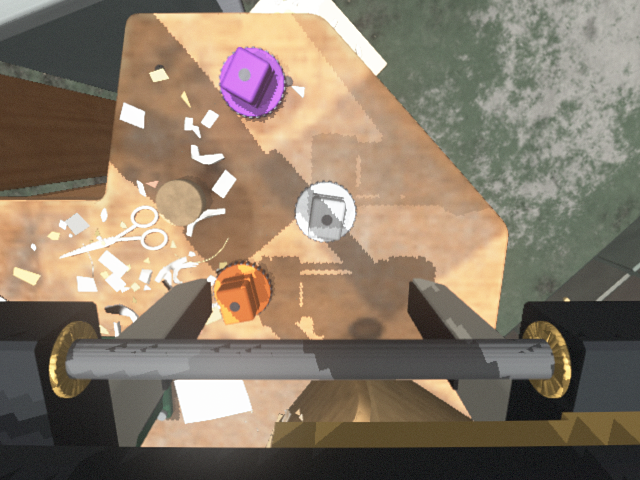

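The grey wheel is at (325,211), with its hub dot at (327,219). I'll enlarge that to get its yaw.

```bash
python3 - <<'E'
import cv2
a=cv2.imread('pics/w2.png');cv2.imwrite('pics/c2.png',cv2.resize(a[171:251,285:365],(560,560),interpolation=cv2.INTER_CUBIC))
E
```

```text
(no output)
```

View pics/c2.png

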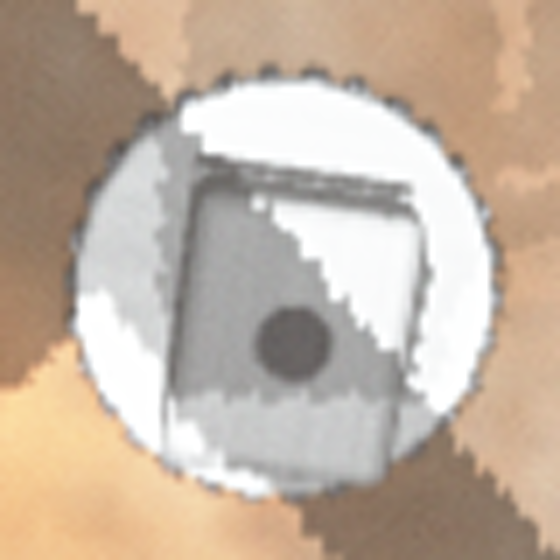

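```bash
python3 - <<'E'
from h import *
c=wcam('w2.png')
P=[p2w(c,285+u/7-.4,171+v/7-.4,.05)[:2] for u,v in((198,184),(424,212),(390,482),(165,456))]
P=np.array(P);print(P,P.mean(0),'dot',p2w(c,285+294/7-.4,171+342/7-.4,.05),'disc',p2w(c,285+286/7-.4,171+285/7-.4,.009))
for a,b in((0,1),(3,2),(3,0),(2,1)):
    d=P[b]-P[a];print(np.linalg.norm(d),np.degrees(np.arctan2(d[1],d[0])))
a=np.load('pics/w2.png.npy');M=R.from_rotvec(a[3:]).as_matrix();print(M);
print('tool y yaw',np.degrees(np.arctan2(M[1,1],M[0,1])))
E
```

```text
[[0.38577403 0.2394525 ]
 [0.39770624 0.26544803]
 [0.42990425 0.25146846]
 [0.41787617 0.22487526]] [0.40781517 0.24531106] dot [0.40864294 0.24503505 0.05      ] disc [0.4083652  0.24559758 0.009     ]
0.02860323613840109 65.34438852982268
0.0291868606947147 65.66280759984322
0.03525682673316951 155.5777111950049
0.03510185448134481 156.53072382384906
[[-9.52746130e-01  3.03761356e-01 -1.96242253e-03]
 [ 3.03767456e-01  9.52733599e-01 -4.90129841e-03]
 [ 3.80840833e-04 -5.26581319e-03 -9.99986063e-01]]
tool y yaw 72.3160871021282
```

Emit:
send_rows(series=[{"wx":0.005,"wy":-0.002,"wz":-0.113,"dx":-0.1,"dy":1.7,"dz":-1,"fingers":0},{"wx":0,"wy":0,"wz":0,"dx":0,"dy":0,"dz":-4,"fingers":0},{"wx":0,"wy":0,"wz":0,"dx":0,"dy":0,"dz":-4,"fingers":0},{"wx":0,"wy":0,"wz":0,"dx":0,"dy":0,"dz":-4,"fingers":0},{"wx":0,"wy":0,"wz":0,"dx":0,"dy":0,"dz":-2,"fingers":0},{"wx":0,"wy":0,"wz":0,"dx":0,"dy":0,"dz":0,"fingers":0}])

```text
t: 1.67
tool_pos: [0.4059, 0.2511, 0.0625]
orientation: [0.67, 3.065, 0.015]
force: [-0.8, 0.9, -0.5]
opening: 0.0934
```

```bash
cat > st.py <<'E'
from h import *
s=robot.read_state();M=R.from_rotvec(s['orientation']).as_matrix()
print(s['t'],np.round(s['tool_pos'],4),'z',np.round(M[:,2],4),'yaw_y',np.degrees(np.arctan2(M[1,1],M[0,1])).round(2),'q',np.round(s['q'],3),'F',np.round(s['force'],2),'T',np.round(s['wrist_torque'],2),s['opening'])
E
python3 st.py; python3 -c "
from h import *
snap('wrist','w3.png')"
```

```text
1.6667 [0.4059 0.2511 0.0625] z [ 0.006   0.0085 -0.9999] yaw_y 65.35 q [ 0.443 -0.077  1.995  0.005  1.215 -0.7  ] F [-0.76  0.89 -0.46] T [ 0.02  0.05 -0.06] 0.09343000115914239
```

View pics/w3.png

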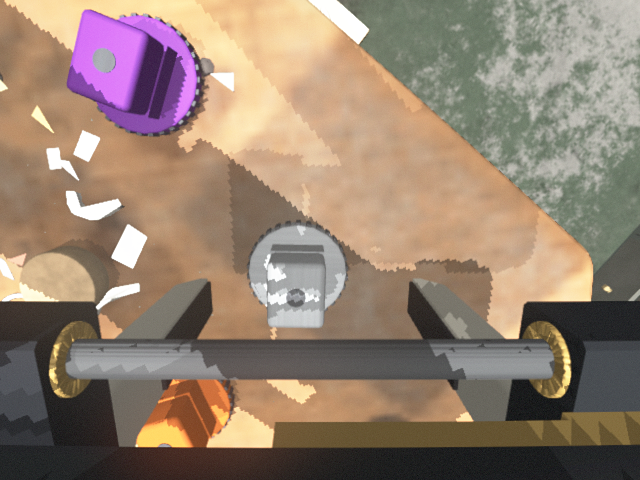

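The wheel's hub is now square to the jaws, with its dot at (295,297) and disc centre at (297,268).

```bash
python3 - <<'E'
from h import *
c=wcam('w3.png');print(p2w(c,295.5,297.5,.05),p2w(c,297.5,268,.009))
s=robot.read_state();print(s['tool_pos'])
for z in(.05,):print(w2p(c,[.4083,.2448,z]))
E
python3 st.py
```

```text
[0.40880389 0.24489961 0.05      ] [0.40687747 0.24599357 0.009     ]
[0.40621107 0.2513467  0.06403663]
[294.90028702 296.73768058]
1.7167 [0.4062 0.2513 0.064 ] z [ 0.0063  0.0087 -0.9999] yaw_y 65.36 q [ 0.443 -0.079  1.994  0.006  1.217 -0.7  ] F [-0.48  0.3  -1.21] T [-0.01  0.01 -0.02] 0.09285333093887634
```

Emit:
send_rows(series=[{"wx":-0.008,"wy":0.006,"wz":0,"dx":0.2,"dy":-0.6,"dz":-1,"fingers":0},{"wx":0,"wy":0,"wz":0,"dx":0,"dy":0,"dz":-2,"fingers":0},{"wx":0,"wy":0,"wz":0,"dx":0,"dy":0,"dz":-0.5,"fingers":0},{"wx":0,"wy":0,"wz":0,"dx":0,"dy":0,"dz":0,"fingers":0}])

```text
t: 2.05
tool_pos: [0.4118, 0.2485, 0.0338]
orientation: [0.664, 3.064, 0.008]
force: [-0.9, 0.7, -0.0]
opening: 0.0933
```

```bash
python3 st.py
```

```text
2.05 [0.4118 0.2485 0.0338] z [ 0.0074  0.0034 -1.    ] yaw_y 65.55 q [ 0.436 -0.023  2.001 -0.     1.155 -0.708] F [-0.94  0.72 -0.01] T [-0.01  0.1   0.02] 0.09325037135023072
```

Emit:
send_rows(series=[{"wx":-0.003,"wy":0.007,"wz":0.004,"dx":-0.35,"dy":-0.35,"dz":-0.8,"fingers":60},{"wx":0,"wy":0,"wz":0,"dx":0,"dy":0,"dz":-0.5,"fingers":60},{"wx":0,"wy":0,"wz":0,"dx":0,"dy":0,"dz":0,"fingers":60}])

```text
t: 2.3
tool_pos: [0.4108, 0.2459, 0.0237]
orientation: [0.657, 3.068, 0.005]
force: [-0.8, 0.4, 0.2]
opening: 0.0777
```

```bash
python3 st.py
```

```text
2.3 [0.4108 0.2459 0.0237] z [ 0.0047  0.0022 -1.    ] yaw_y 65.82 q [ 0.432 -0.01   2.009  0.     1.137 -0.717] F [-0.79  0.37  0.21] T [-0.03  0.07  0.02] 0.07767839403794047
```

Emit:
send_rows(series=[{"wx":-0.002,"wy":0.005,"wz":0,"dx":-0.3,"dy":-0.1,"dz":-0.6,"fingers":60},{"wx":0,"wy":0,"wz":0,"dx":-0.1,"dy":0,"dz":-0.1,"fingers":60},{"wx":0,"wy":0,"wz":0,"dx":0,"dy":0,"dz":0,"fingers":60}])

```text
t: 2.55
tool_pos: [0.4076, 0.2451, 0.0174]
orientation: [0.659, 3.071, 0.002]
force: [-0.2, -0.2, 0.6]
opening: 0.0712
```

```bash
python3 st.py
```

```text
2.55 [0.4076 0.2451 0.0174] z [ 1.1e-03  9.0e-04 -1.0e+00] yaw_y 65.79 q [ 0.433 -0.005  2.017  0.     1.128 -0.715] F [-0.21 -0.15  0.56] T [ 0.01 -0.02 -0.02] 0.07118119684117474
```

Emit:
send_rows(newtons=50, series=[{"wx":0,"wy":0,"wz":0,"dx":0,"dy":0,"dz":0,"fingers":255},{"wx":0,"wy":0,"wz":0,"dx":0,"dy":0,"dz":0,"fingers":255},{"wx":0,"wy":0,"wz":0,"dx":0,"dy":0,"dz":0,"fingers":255},{"wx":0,"wy":0,"wz":0,"dx":0,"dy":0,"dz":0,"fingers":255},{"wx":0,"wy":0,"wz":0,"dx":0,"dy":0,"dz":0,"fingers":255},{"wx":0,"wy":0,"wz":0,"dx":0,"dy":0,"dz":0,"fingers":255}])

```text
t: 3.05
tool_pos: [0.4079, 0.2453, 0.0182]
orientation: [0.658, 3.07, 0.003]
force: [-0.1, 0.5, -0.1]
opening: 0.0359
```

```bash
python3 st.py
```

```text
3.05 [0.4079 0.2453 0.0182] z [ 0.0021  0.0014 -1.    ] yaw_y 65.79 q [ 0.433 -0.006  2.017  0.     1.128 -0.715] F [-0.09  0.47 -0.09] T [-0.02 -0.04 -0.02] 0.0359130397995696
```

Emit:
send_rows(series=[{"wx":0,"wy":0,"wz":0,"dx":0,"dy":0,"dz":0,"fingers":255},{"wx":0,"wy":0,"wz":0,"dx":0,"dy":0,"dz":0,"fingers":255},{"wx":0,"wy":0,"wz":0,"dx":0,"dy":0,"dz":0,"fingers":255}])

```text
t: 3.3
tool_pos: [0.4079, 0.2452, 0.0181]
orientation: [0.658, 3.07, 0.002]
force: [-0.6, -0.0, -0.0]
opening: 0.0294
```

```bash
python3 st.py
```

```text
3.3 [0.4079 0.2452 0.0181] z [ 0.0019  0.0011 -1.    ] yaw_y 65.79 q [ 0.433 -0.006  2.017  0.     1.128 -0.715] F [-0.62 -0.02 -0.03] T [-0.1   0.05 -0.05] 0.029393044570149855
```

Gripped (opening 29.4 mm). Next I lift and move to a viewpoint just beyond the mill.

Emit:
send_rows(series=[{"wx":0,"wy":0,"wz":0,"dx":0,"dy":0,"dz":2,"fingers":255},{"wx":0,"wy":0,"wz":0,"dx":0,"dy":0,"dz":4,"fingers":255},{"wx":0,"wy":0,"wz":0,"dx":0,"dy":0,"dz":4,"fingers":255},{"wx":0,"wy":0,"wz":0,"dx":0,"dy":0,"dz":4,"fingers":255},{"wx":0,"wy":0,"wz":0,"dx":0,"dy":0,"dz":4,"fingers":255},{"wx":0,"wy":0,"wz":0,"dx":1,"dy":-1.5,"dz":3,"fingers":255},{"wx":0,"wy":0,"wz":0,"dx":1.9,"dy":-3.2,"dz":0,"fingers":255},{"wx":0,"wy":0,"wz":0,"dx":1.9,"dy":-3.2,"dz":0,"fingers":255},{"wx":0,"wy":0,"wz":0,"dx":1.9,"dy":-3.2,"dz":0,"fingers":255},{"wx":0,"wy":0,"wz":0,"dx":1.9,"dy":-3.2,"dz":0,"fingers":255},{"wx":0,"wy":0,"wz":0,"dx":1.9,"dy":-3.2,"dz":0,"fingers":255},{"wx":0,"wy":0,"wz":0,"dx":1.9,"dy":-3.2,"dz":0,"fingers":255},{"wx":0,"wy":0,"wz":0,"dx":1.9,"dy":-3.2,"dz":0,"fingers":255},{"wx":0,"wy":0,"wz":0,"dx":1.9,"dy":-3.2,"dz":0,"fingers":255},{"wx":0,"wy":0,"wz":0,"dx":1,"dy":-1.5,"dz":0,"fingers":255},{"wx":0,"wy":0,"wz":0,"dx":0,"dy":0,"dz":0,"fingers":255},{"wx":0,"wy":0,"wz":0,"dx":0,"dy":0,"dz":0,"fingers":255}])

```text
t: 4.72
tool_pos: [0.5754, -0.0588, 0.2311]
orientation: [-0.649, -3.065, 0.006]
force: [-0.6, 0.3, -2.9]
opening: 0.0295
```

```bash
python3 st.py; python3 -c "
from h import *
snap('wrist','w4.png')"
```

```text
4.7167 [ 0.5754 -0.0588  0.2311] z [-0.0095 -0.0019 -1.    ] yaw_y 66.08 q [-0.188  0.077  1.523 -0.004  1.551 -1.341] F [-0.62  0.33 -2.95] T [ 0.04  0.   -0.02] 0.029502473790419186
```

View pics/w4.png

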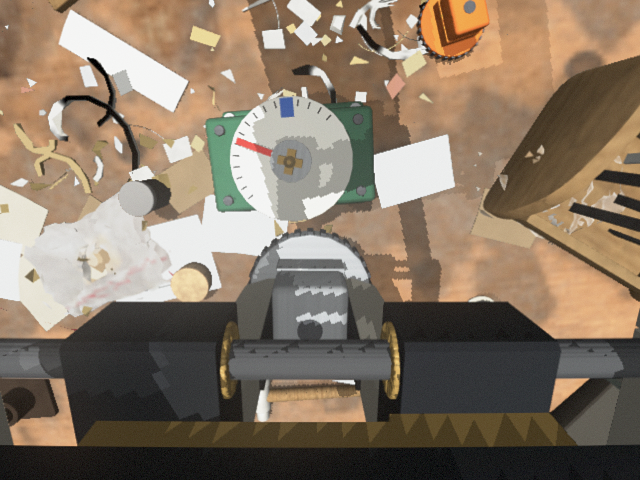

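The mill is visible: spindle at about (290,161), blue mark at (287,107), pointer tip at (238,143), and the wheel held below. I'll enlarge it.

```bash
python3 - <<'E'
import cv2
a=cv2.imread('pics/w4.png');cv2.imwrite('pics/c4.png',cv2.resize(a[85:235,205:380],(700,600),interpolation=cv2.INTER_CUBIC))
cv2.imwrite('pics/c4b.png',cv2.resize(a[136:186,265:315],(600,600),interpolation=cv2.INTER_CUBIC))
E
```

```text
(no output)
```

View pics/c4.png

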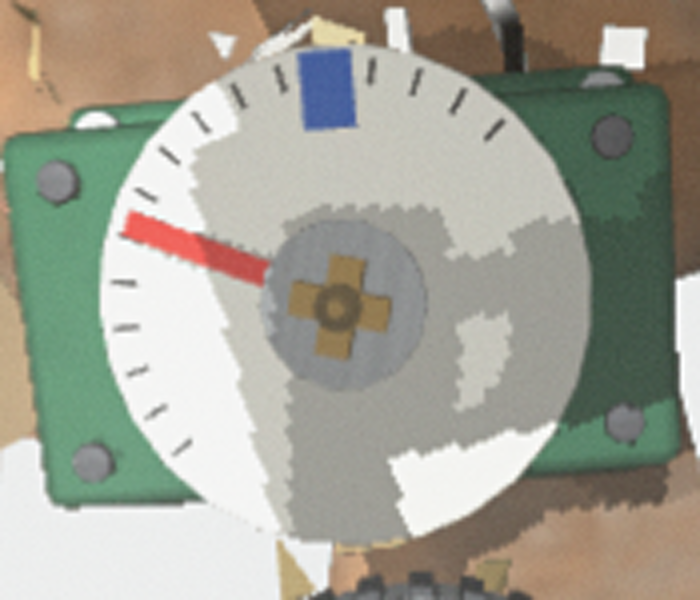

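View pics/c4b.png

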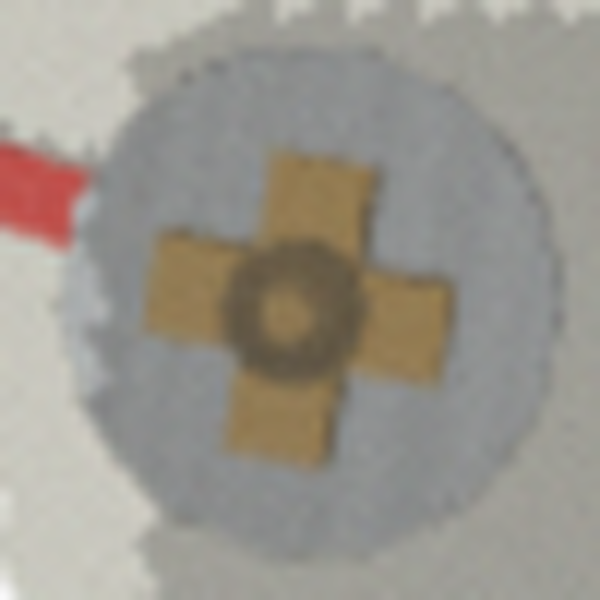

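```bash
python3 - <<'E'
from h import *
c=wcam('w4.png')
f=lambda u,v,z:p2w(c,265+u/12-.46,136+v/12-.46,z)[:2]
g=lambda u,v,z:p2w(c,205+u/4-.4,85+v/4-.4,z)[:2]
S=[f(148,285,.121),f(445,330,.121),f(325,158,.121),f(278,462,.121)]
print('spl c',(S[0]+S[1])/2,(S[2]+S[3])/2,'tip',f(292,311,.131),'collar',f(313,305,.107),'dial',g(345,295,.099))
for a,b in((0,1),(3,2)):
    d=S[b]-S[a];print(np.linalg.norm(d),np.degrees(np.arctan2(d[1],d[0])))
ax=(S[0]+S[1]+S[2]+S[3])/4
for n,p in(('mark out',g(325,52,.099)),('mark in',g(331,127,.099)),('tip',g(127,222,.101)),('ptr in',g(266,273,.101))):
    d=p-ax;print(n,p,np.linalg.norm(d),np.degrees(np.arctan2(d[1],d[0])))
E
```

```text
spl c [ 0.5156369  -0.04616808] [ 0.51594517 -0.04600056] tip [ 0.51568117 -0.04584709] collar [ 0.51595232 -0.04606897] dial [ 0.51425534 -0.04557802]
0.017950566442918387 57.66095737538483
0.018082577241465423 146.4655929283463
mark out [ 0.47233658 -0.03055971] 0.046144376760755806 160.3401438198222
mark in [ 0.48495569 -0.03511437] 0.03272855263908765 160.4165222071809
tip [ 0.48504944 -0.07778449] 0.044158198633933506 -134.12049253134023
ptr in [ 0.50436962 -0.05760136] 0.016220080198320195 -134.7611272243923
```

```bash
python3 - <<'E'
import cv2
a=cv2.imread('pics/w4.png');cv2.imwrite('pics/c4w.png',cv2.resize(a[225:355,240:385],(725,650)[:1]+(600,) if 0 else (669,600),interpolation=cv2.INTER_CUBIC))
E
```

```text
(no output)
```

View pics/c4w.png

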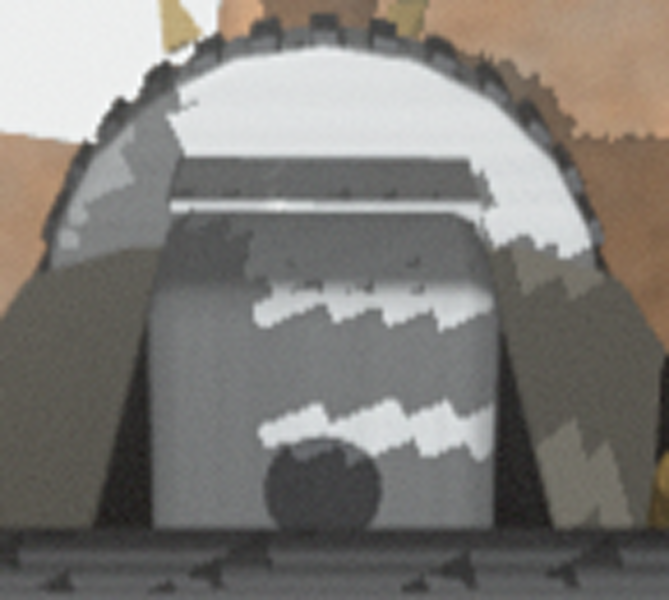

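```bash
python3 - <<'E'
from h import *
i=robot.camera_info('wrist');c=(np.array(i['intrinsics']),i['k1'],np.array(i['tool_from_camera']))
k=4.615;g=lambda u,v,z:p2w(c,240+u/k-.4,225+v/k-.4,z)
zt=-(.05-.0181)
print('dot',g(323,492,zt),'hub top front edge',g(322,213,zt),'L/R',g(151,400,zt),g(495,400,zt))
print('hub base front edge',g(322,160,-(.012-.0181)),'disc top front edge',g(325,48,.0061),'lower rim', g(323,12,.016))
E
```

```text
dot [-0.00094059  0.00257052 -0.0319    ] hub top front edge [ 0.02394539  0.00246791 -0.0319    ] L/R [ 0.0074963  -0.01179969 -0.0319    ] [ 0.00751688  0.01692708 -0.0319    ]
hub base front edge [0.01692922 0.00246435 0.0061    ] disc top front edge [0.02880476 0.00276051 0.0061    ] lower rim [0.03044109 0.00255922 0.016     ]
```

Emit:
send_rows(series=[{"wx":0.002,"wy":-0.009,"wz":-0.08,"dx":-2,"dy":0.4,"dz":-1,"fingers":255},{"wx":0,"wy":0,"wz":-0.075,"dx":-2,"dy":0.4,"dz":-2,"fingers":255},{"wx":0,"wy":0,"wz":0,"dx":-1.5,"dy":0.3,"dz":-1.5,"fingers":255},{"wx":0,"wy":0,"wz":0,"dx":0,"dy":0,"dz":0,"fingers":255},{"wx":0,"wy":0,"wz":0,"dx":0,"dy":0,"dz":0,"fingers":255}])

```text
t: 5.18
tool_pos: [0.5159, -0.0415, 0.1833]
orientation: [-0.888, -3.01, -0.003]
force: [0.9, 0.1, -2.6]
opening: 0.0302
```

```bash
python3 st.py
```

```text
5.1833 [ 0.5159 -0.0415  0.1833] z [-0.0022  0.0023 -1.    ] yaw_y 57.12 q [-0.181 -0.072  1.759  0.002  1.457 -1.178] F [ 0.85  0.08 -2.55] T [ 0.   -0.02  0.05] 0.03023626208355626
```

Emit:
send_rows(series=[{"wx":-0.002,"wy":-0.002,"wz":0,"dx":-0.2,"dy":-0.6,"dz":-0.8,"fingers":255},{"wx":0,"wy":0,"wz":0,"dx":0,"dy":0,"dz":-0.4,"fingers":255},{"wx":0,"wy":0,"wz":0,"dx":0,"dy":0,"dz":0,"fingers":255}])

```text
t: 5.43
tool_pos: [0.5158, -0.0465, 0.1729]
orientation: [0.882, 3.011, 0.001]
force: [-0.2, 0.9, -3.6]
opening: 0.0295
```

```bash
python3 st.py;python3 -c "
from h import *
snap('side','s5.png');a=cv2.imread('pics/s5.png');cv2.imwrite('pics/s5c.png',cv2.resize(a[150:300,200:400],(800,600),interpolation=cv2.INTER_CUBIC))"
```

```text
5.4333 [ 0.5158 -0.0465  0.1729] z [ 3.9e-03 -3.0e-04 -1.0e+00] yaw_y 57.36 q [-0.189 -0.071  1.777  0.     1.431 -1.19 ] F [-0.24  0.85 -3.57] T [-0.02  0.04  0.01] 0.029526178643170625
```

View pics/s5c.png

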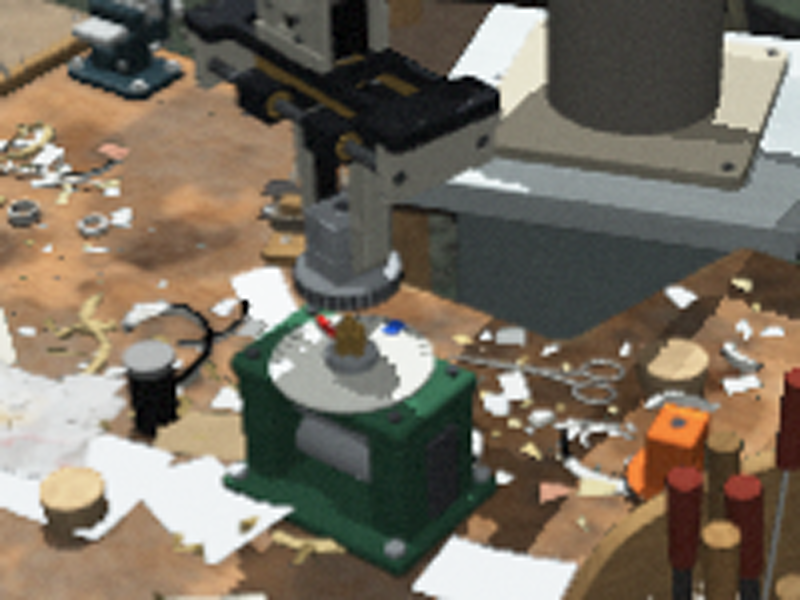

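Side view: the wheel (crop x≈349) hangs right over the spindle (x≈350). I'll correct the offset and descend.

Emit:
send_rows(series=[{"wx":0,"wy":0.004,"wz":0,"dx":-0.2,"dy":-0.14,"dz":-0.4,"fingers":255},{"wx":0,"wy":0,"wz":0,"dx":0,"dy":0,"dz":0,"fingers":255},{"wx":0,"wy":0,"wz":0,"dx":0,"dy":0,"dz":0,"fingers":255}])

```text
t: 5.73
tool_pos: [0.5155, -0.0487, 0.1702]
orientation: [0.883, 3.013, -0.001]
force: [-0.4, 0.5, -2.3]
opening: 0.0297
```

```bash
python3 st.py
```

```text
5.7333 [ 0.5155 -0.0487  0.1702] z [ 0.002 -0.001 -1.   ] yaw_y 57.34 q [-1.930e-01 -6.700e-02  1.779e+00 -1.000e-03  1.428e+00 -1.194e+00] F [-0.36  0.48 -2.29] T [0.   0.04 0.  ] 0.029673052399735084
```

Emit:
send_rows(series=[{"wx":0,"wy":0.002,"wz":0,"dx":-0.2,"dy":0.1,"dz":-0.8,"fingers":255},{"wx":0,"wy":0,"wz":0,"dx":0,"dy":0,"dz":-0.6,"fingers":255},{"wx":0,"wy":0,"wz":0,"dx":0,"dy":0,"dz":0,"fingers":255},{"wx":0,"wy":0,"wz":0,"dx":0,"dy":0,"dz":0,"fingers":255}])

```text
t: 6.07
tool_pos: [0.5138, -0.0479, 0.155]
orientation: [0.884, 3.014, -0.001]
force: [0.7, -0.1, -2.0]
opening: 0.0298
```

```bash
python3 st.py
```

```text
6.0667 [ 0.5138 -0.0479  0.155 ] z [ 3.e-04 -1.e-03 -1.e+00] yaw_y 57.32 q [-1.920e-01 -5.900e-02  1.799e+00 -1.000e-03  1.401e+00 -1.192e+00] F [ 0.69 -0.12 -2.02] T [-0.03  0.04 -0.05] 0.02984095100596309
```

Exactly on target. The wheel bottom is at about 0.137, with the pilot tip at 0.131. I'll lower in small steps.

Emit:
send_rows(series=[{"wx":0,"wy":0,"wz":0,"dx":0,"dy":0,"dz":-0.4,"fingers":255},{"wx":0,"wy":0,"wz":0,"dx":0,"dy":0,"dz":-0.4,"fingers":255},{"wx":0,"wy":0,"wz":0,"dx":0,"dy":0,"dz":0,"fingers":255}])

```text
t: 6.32
tool_pos: [0.5136, -0.0478, 0.146]
orientation: [0.884, 3.015, -0.001]
force: [-0.6, -0.3, -2.8]
opening: 0.0298
```

```bash
python3 st.py
```

```text
6.3167 [ 0.5136 -0.0478  0.146 ] z [-0.e+00 -9.e-04 -1.e+00] yaw_y 57.32 q [-1.920e-01 -5.200e-02  1.809e+00 -1.000e-03  1.384e+00 -1.192e+00] F [-0.61 -0.34 -2.83] T [-0.01 -0.01 -0.  ] 0.02978083285354256
```

Emit:
send_rows(series=[{"wx":0,"wy":0,"wz":0,"dx":0,"dy":0,"dz":-0.4,"fingers":255},{"wx":0,"wy":0,"wz":0,"dx":0,"dy":0,"dz":-0.3,"fingers":255},{"wx":0,"wy":0,"wz":0,"dx":0,"dy":0,"dz":-0.1,"fingers":255}])

```text
t: 6.57
tool_pos: [0.5138, -0.0478, 0.1373]
orientation: [0.884, 3.014, -0.001]
force: [-0.1, -0.6, -4.1]
opening: 0.0298
```

```bash
python3 st.py
```

```text
6.5667 [ 0.5138 -0.0478  0.1373] z [ 3.e-04 -9.e-04 -1.e+00] yaw_y 57.33 q [-1.920e-01 -4.400e-02  1.818e+00 -1.000e-03  1.367e+00 -1.192e+00] F [-0.12 -0.59 -4.11] T [ 0.    0.02 -0.02] 0.029752704172350465
```

Emit:
send_rows(series=[{"wx":0,"wy":0,"wz":0,"dx":0,"dy":0,"dz":-0.3,"fingers":255},{"wx":0,"wy":0,"wz":0,"dx":0,"dy":0,"dz":-0.3,"fingers":255},{"wx":0,"wy":0,"wz":0,"dx":0,"dy":0,"dz":0,"fingers":255}])

```text
t: 6.82
tool_pos: [0.5136, -0.0478, 0.1304]
orientation: [0.884, 3.015, -0.001]
force: [-0.6, 0.4, -2.8]
opening: 0.0299
```

```bash
python3 st.py
```

```text
6.8167 [ 0.5136 -0.0478  0.1304] z [-1.e-04 -9.e-04 -1.e+00] yaw_y 57.33 q [-1.920e-01 -3.800e-02  1.825e+00 -1.000e-03  1.354e+00 -1.192e+00] F [-0.56  0.36 -2.76] T [-0.01 -0.01  0.02] 0.029876937874988654
```

Splines engaged (bottom ≈ 0.112, still no contact). Last few mm next.

Emit:
send_rows(series=[{"wx":0,"wy":0,"wz":0,"dx":0,"dy":0,"dz":-0.3,"fingers":255},{"wx":0,"wy":0,"wz":0,"dx":0,"dy":0,"dz":-0.2,"fingers":255},{"wx":0,"wy":0,"wz":0,"dx":0,"dy":0,"dz":-0.1,"fingers":255},{"wx":0,"wy":0,"wz":0,"dx":0,"dy":0,"dz":0,"fingers":255}])

```text
t: 7.15
tool_pos: [0.5142, -0.0479, 0.1254]
orientation: [0.883, 3.013, -0.001]
force: [-0.6, -0.4, -2.4]
opening: 0.0297
```

```bash
python3 st.py
```

```text
7.15 [ 0.5142 -0.0479  0.1254] z [ 0.0012 -0.0012 -1.    ] yaw_y 57.33 q [-1.920e-01 -3.300e-02  1.830e+00 -1.000e-03  1.343e+00 -1.192e+00] F [-0.56 -0.36 -2.43] T [ 0.   -0.   -0.02] 0.029744663912819658
```

Emit:
send_rows(series=[{"wx":0,"wy":0,"wz":0,"dx":0,"dy":0,"dz":-0.15,"fingers":255},{"wx":0,"wy":0,"wz":0,"dx":0,"dy":0,"dz":-0.1,"fingers":255},{"wx":0,"wy":0,"wz":0,"dx":0,"dy":0,"dz":0,"fingers":255}])

```text
t: 7.4
tool_pos: [0.5149, -0.0481, 0.1254]
orientation: [0.883, 3.012, -0.001]
force: [-0.4, 0.7, -3.1]
opening: 0.0297
```

```bash
python3 st.py
```

```text
7.4 [ 0.5149 -0.0481  0.1254] z [ 0.003  -0.0017 -1.    ] yaw_y 57.33 q [-1.910e-01 -3.300e-02  1.830e+00 -1.000e-03  1.341e+00 -1.192e+00] F [-0.36  0.69 -3.06] T [0.05 0.09 0.05] 0.02969595154303294
```

Emit:
send_rows(series=[{"wx":0.002,"wy":0.003,"wz":0,"dx":-0.1,"dy":0,"dz":-0.2,"fingers":255},{"wx":0,"wy":0,"wz":0,"dx":0,"dy":0,"dz":-0.2,"fingers":255}])

```text
t: 7.57
tool_pos: [0.5151, -0.0482, 0.125]
orientation: [0.882, 3.012, 0.001]
force: [-15.2, 2.0, 22.9]
opening: 0.0295
```

```bash
python3 st.py
```

```text
7.5667 [ 0.5151 -0.0482  0.125 ] z [ 0.0029 -0.     -1.    ] yaw_y 57.35 q [-1.930e-01 -3.100e-02  1.829e+00  1.000e-03  1.341e+00 -1.194e+00] F [-15.23   1.95  22.92] T [0.38 3.1  0.01] 0.029540960622342648
```

Home contact at TCP z = 0.125 (wheel base 0.107). Now I turn clockwise in stages.

Emit:
send_rows(series=[{"wx":0,"wy":0,"wz":0,"dx":0,"dy":0,"dz":0,"fingers":255},{"wx":0,"wy":0,"wz":-0.08,"dx":0,"dy":0,"dz":0,"fingers":255},{"wx":0,"wy":0,"wz":-0.1,"dx":0,"dy":0,"dz":0,"fingers":255},{"wx":0,"wy":0,"wz":-0.1,"dx":0,"dy":0,"dz":0,"fingers":255}])

```text
t: 7.9
tool_pos: [0.5145, -0.0478, 0.1254]
orientation: [1.303, 2.857, 0.001]
force: [0.6, 0.8, 0.9]
opening: 0.0296
```

```bash
python3 st.py
```

```text
7.9 [ 0.5145 -0.0478  0.1254] z [ 0.0016  0.     -1.    ] yaw_y 40.96 q [-0.192 -0.032  1.829  0.     1.343 -0.907] F [0.55 0.81 0.92] T [ 0.15 -0.05  0.14] 0.029647496030730414
```

Emit:
send_rows(series=[{"wx":0,"wy":0,"wz":-0.11,"dx":0,"dy":0,"dz":0,"fingers":255},{"wx":0,"wy":0,"wz":-0.11,"dx":0,"dy":0,"dz":0,"fingers":255},{"wx":0,"wy":0,"wz":-0.11,"dx":0,"dy":0,"dz":0,"fingers":255},{"wx":0,"wy":0,"wz":-0.11,"dx":0,"dy":0,"dz":0,"fingers":255},{"wx":0,"wy":0,"wz":-0.11,"dx":0,"dy":0,"dz":0,"fingers":255},{"wx":0,"wy":0,"wz":-0.11,"dx":0,"dy":0,"dz":0,"fingers":255},{"wx":0,"wy":0,"wz":-0.08,"dx":0,"dy":0,"dz":0,"fingers":255},{"wx":0,"wy":0,"wz":0,"dx":0,"dy":0,"dz":0,"fingers":255}])

```text
t: 8.57
tool_pos: [0.5152, -0.0477, 0.1253]
orientation: [2.292, 2.144, 0.002]
force: [-2.4, 0.9, 1.7]
opening: 0.0298
```

```bash
python3 st.py;python3 -c "
from h import *
snap('wrist','w6.png');snap('top','t6.png');snap('side','s6.png')"
python3 - <<'E'
import cv2
for n,(y,x) in dict(t6=(243,358),s6=(240,290),w6=(200,310)).items():
    a=cv2.imread(f'pics/{n}.png');h,w=(50,60) if n!='w6' else (120,160)
    cv2.imwrite(f'pics/{n}c.png',cv2.resize(a[y-h:y+h,x-w:x+w],(640,int(640*h/w)),interpolation=cv2.INTER_CUBIC))
E
```

```text
8.5667 [ 0.5152 -0.0477  0.1253] z [ 0.0027 -0.0013 -1.    ] yaw_y -3.82 q [-1.910e-01 -3.100e-02  1.829e+00 -1.000e-03  1.342e+00 -1.240e-01] F [-2.39  0.87  1.69] T [0.01 0.42 0.14] 0.02979371630114287
```

View pics/w6.png

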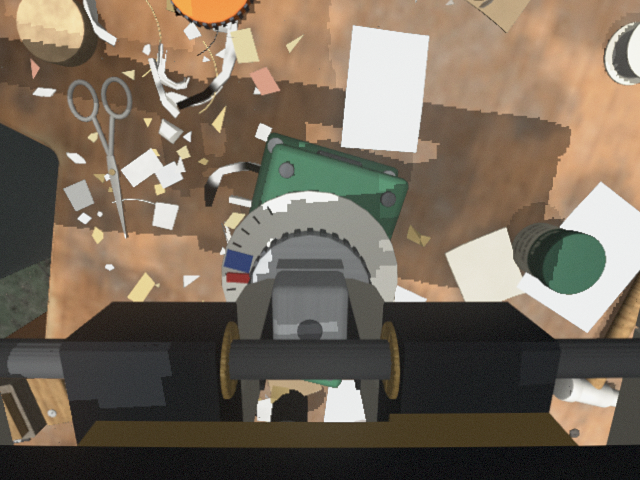

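View pics/t6c.png

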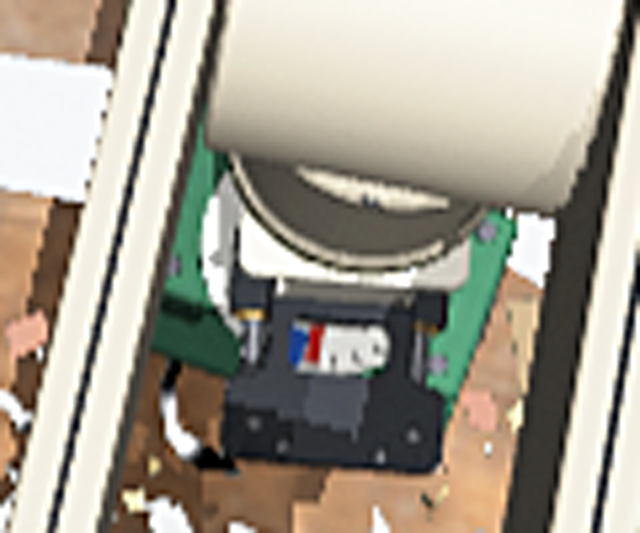

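View pics/s6c.png

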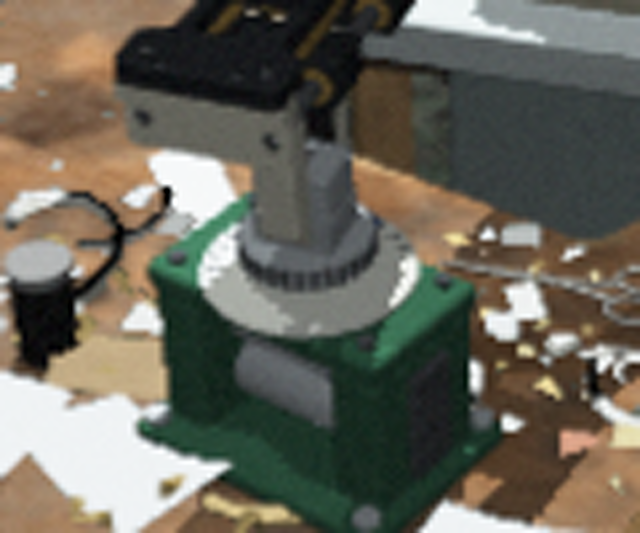

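The wheel sits down on its collar. In the wrist view the red pointer (238,278) is just short of the blue mark (238,261). I'll measure the remaining angle.

```bash
cat > ang.py <<'E'
from h import *
import sys
f=sys.argv[1];im=cv2.imread('pics/'+f)[:300].astype(int);c=wcam(f)
b,g,r=im[...,0],im[...,1],im[...,2]
yy,xx=np.mgrid[:im.shape[0],:640];near=(abs(xx-310)<120)&(yy>150)
red=(r>g+60)&(r>b+60)&(g<80+0*g)&near;blu=(b>r+40)&(b>g+30)&near
s=np.load('pics/'+f+'.npy');M=R.from_rotvec(s[3:]).as_matrix()
ax=(s[:3]+M@np.array([-.001,.0025,0]))[:2]
for n,m,z in(('red',red,.101),('blue',blu,.099)):
    k,l,st,_=cv2.connectedComponentsWithStats(m.astype(np.uint8));j=1+st[1:,4].argmax();v,u=np.where(l==j)
    P=np.array([p2w(c,a,b_,z)[:2] for a,b_ in zip(u,v)])-ax
    A=np.degrees(np.unwrap(np.arctan2(P[:,1],P[:,0])))%360;Rr=np.hypot(*P.T)
    print(n,len(u),u.mean(),v.mean(),'ang',A.mean(),np.percentile(A,[2,98]),'r',Rr.min(),Rr.max())
    sel=Rr>.036;print('  outer',sel.sum(),A[sel].mean(),(A[sel].min()+A[sel].max())/2)
E
python3 ang.py w6.png
```

```text
red 184 237.5326086956522 277.4402173913044 ang 169.91486158921762 [166.32841506 173.18869741] r 0.03440800829601037 0.046237480955209916
  outer 163 169.94827513153967 169.71866062892366
blue 428 237.8785046728972 260.6144859813084 ang 157.95618453559027 [151.45288436 164.26443955] r 0.035446792127834595 0.04899629007320681
  outer 414 157.92554432216392 157.52613226658843
```

Emit:
send_rows(series=[{"wx":0,"wy":0,"wz":-0.1,"dx":0,"dy":0,"dz":0,"fingers":255},{"wx":0,"wy":0,"wz":-0.09,"dx":0,"dy":0,"dz":0,"fingers":255},{"wx":0,"wy":0,"wz":0,"dx":0,"dy":0,"dz":0,"fingers":255},{"wx":0,"wy":0,"wz":0,"dx":0,"dy":0,"dz":0,"fingers":255}])

```text
t: 9.05
tool_pos: [0.5154, -0.0477, 0.1253]
orientation: [2.473, 1.932, 0.002]
force: [-1.0, 0.1, 0.4]
opening: 0.0296
```

```bash
python3 st.py;python3 -c "
from h import *
snap('wrist','w7.png');a=cv2.imread('pics/w7.png');cv2.imwrite('pics/w7c.png',cv2.resize(a[180:320,200:400],(800,560),interpolation=cv2.INTER_CUBIC))"; python3 ang.py w7.png
```

```text
9.05 [ 0.5154 -0.0477  0.1253] z [ 0.0028 -0.0018 -1.    ] yaw_y -14.0 q [-1.900e-01 -3.100e-02  1.828e+00 -1.000e-03  1.341e+00  5.400e-02] F [-0.95  0.15  0.41] T [-0.04  0.38  0.06] 0.029618489680481322
red 184 237.58152173913044 277.08152173913044 ang 159.42941282572076 [156.02107312 162.63106345] r 0.03486536941540225 0.04674328193121426
  outer 170 159.43106891403218 159.39387663101593
blue 181 234.76795580110496 268.7292817679558 ang 154.2570359315265 [150.44120714 162.1938539 ] r 0.03557476030565515 0.04923524040177854
  outer 178 154.28213307382546 156.53811140857732
```

View pics/w7c.png

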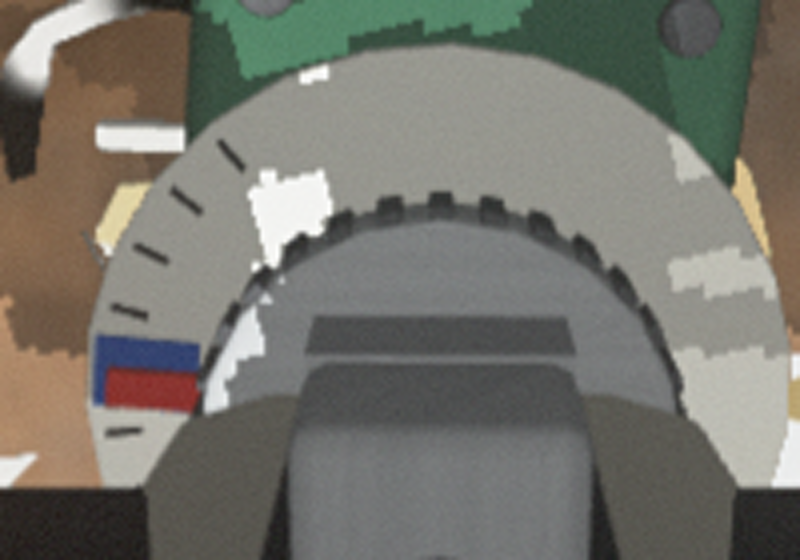

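The pointer is about 2° short of the middle of the mark, so a small last turn.

Emit:
send_rows(series=[{"wx":0,"wy":0,"wz":-0.038,"dx":0,"dy":0,"dz":0,"fingers":255},{"wx":0,"wy":0,"wz":0,"dx":0,"dy":0,"dz":0,"fingers":255},{"wx":0,"wy":0,"wz":0,"dx":0,"dy":0,"dz":0,"fingers":255}])

```text
t: 9.35
tool_pos: [0.5154, -0.0477, 0.1253]
orientation: [2.501, 1.896, 0.002]
force: [-0.8, -0.3, 0.3]
opening: 0.0295
```

```bash
python3 st.py;python3 -c "
from h import *
snap('wrist','w8.png');a=cv2.imread('pics/w8.png');cv2.imwrite('pics/w8c.png',cv2.resize(a[240:300,200:280],(800,600),interpolation=cv2.INTER_CUBIC))"; python3 ang.py w8.png
```

```text
9.35 [ 0.5154 -0.0477  0.1253] z [ 0.0028 -0.0018 -1.    ] yaw_y -15.66 q [-1.900e-01 -3.100e-02  1.828e+00 -1.000e-03  1.341e+00  8.300e-02] F [-0.76 -0.27  0.27] T [-0.04  0.33  0.08] 0.029492261112527278
red 185 237.3945945945946 277.2756756756757 ang 157.919879790816 [154.49978412 161.15860387] r 0.03493667762635555 0.046812846214710845
  outer 172 157.92814497876006 157.72150645795136
blue 155 234.25806451612902 272.26451612903224 ang 155.32921645064206 [150.46567249 164.3072661 ] r 0.03608220163740473 0.04913281992232443
  outer 155 155.32921645064206 157.0792930151251
```

View pics/w8c.png

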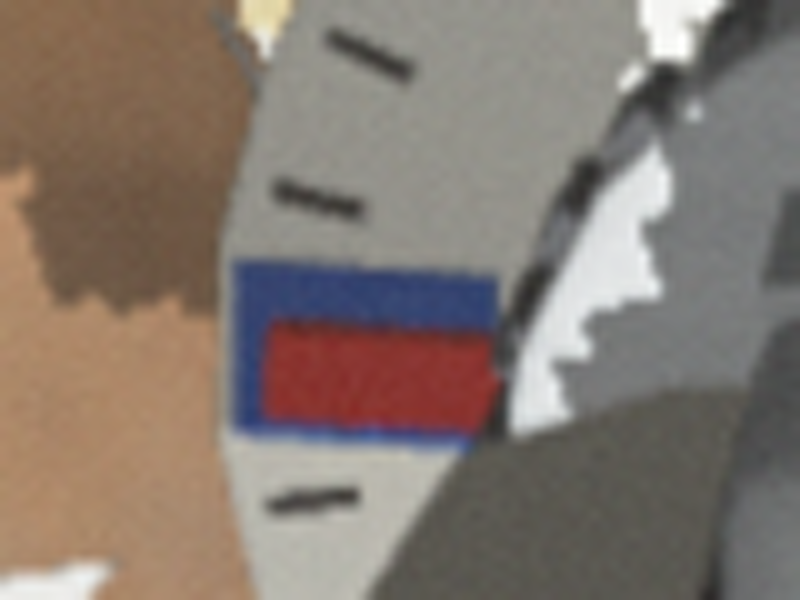

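The pointer is now inside the blue mark. Wrist parallax on the raised pointer limits the reading, so I'll let go, lift and check from the other views.

Emit:
send_rows(series=[{"wx":0,"wy":0,"wz":0,"dx":0,"dy":0,"dz":0,"fingers":90},{"wx":0,"wy":0,"wz":0,"dx":0,"dy":0,"dz":0,"fingers":90},{"wx":0,"wy":0,"wz":0,"dx":0,"dy":0,"dz":0,"fingers":90},{"wx":0,"wy":0,"wz":0,"dx":0,"dy":0,"dz":0,"fingers":90},{"wx":0,"wy":0,"wz":0,"dx":0,"dy":0,"dz":0,"fingers":90}])

```text
t: 9.82
tool_pos: [0.5162, -0.0479, 0.1255]
orientation: [2.496, 1.901, 0.004]
force: [0.3, -0.7, -0.3]
opening: 0.0578
```

```bash
python3 st.py
```

```text
9.8167 [ 0.5162 -0.0479  0.1255] z [ 0.0047 -0.0022 -1.    ] yaw_y -15.41 q [-1.910e-01 -3.100e-02  1.828e+00 -1.000e-03  1.340e+00  7.900e-02] F [ 0.31 -0.72 -0.31] T [-0.03  0.09 -0.01] 0.057784071351727244
```

Emit:
send_rows(series=[{"wx":0,"wy":0,"wz":0,"dx":0,"dy":0,"dz":1.5,"fingers":90},{"wx":0,"wy":0,"wz":0,"dx":0,"dy":0,"dz":3,"fingers":90},{"wx":0,"wy":0,"wz":0,"dx":0,"dy":0,"dz":3,"fingers":90},{"wx":0,"wy":0,"wz":0.12,"dx":0,"dy":0,"dz":2,"fingers":90},{"wx":0,"wy":0,"wz":0.12,"dx":0.8,"dy":-0.3,"dz":0,"fingers":90},{"wx":0,"wy":0,"wz":0.12,"dx":0.8,"dy":-0.3,"dz":0,"fingers":90},{"wx":0,"wy":0,"wz":0.12,"dx":0.8,"dy":-0.3,"dz":0,"fingers":90},{"wx":0,"wy":0,"wz":0.12,"dx":0.8,"dy":-0.3,"dz":0,"fingers":90},{"wx":0,"wy":0,"wz":0.12,"dx":0.8,"dy":-0.3,"dz":0,"fingers":90},{"wx":0,"wy":0,"wz":0.12,"dx":0.8,"dy":-0.3,"dz":0,"fingers":90},{"wx":0,"wy":0,"wz":0.12,"dx":0.8,"dy":-0.3,"dz":0,"fingers":90},{"wx":0,"wy":0,"wz":0.12,"dx":0.8,"dy":0,"dz":0,"fingers":90},{"wx":0,"wy":0,"wz":0.12,"dx":0,"dy":0,"dz":0,"fingers":90},{"wx":0,"wy":0,"wz":0.12,"dx":0,"dy":0,"dz":0,"fingers":90},{"wx":0,"wy":0,"wz":0.12,"dx":0,"dy":0,"dz":0,"fingers":90},{"wx":0,"wy":0,"wz":0,"dx":0,"dy":0,"dz":0,"fingers":90},{"wx":0,"wy":0,"wz":0,"dx":0,"dy":0,"dz":0,"fingers":90}])

```text
t: 11.23
tool_pos: [0.583, -0.0701, 0.2252]
orientation: [0.534, 3.088, 0.007]
force: [0.9, -0.1, 0.3]
opening: 0.06
```

```bash
python3 st.py;python3 -c "
from h import *
snap('wrist','w9.png')"
```

```text
11.2333 [ 0.583  -0.0701  0.2252] z [ 0.0082  0.0029 -1.    ] yaw_y 70.39 q [-0.21   0.085  1.525  0.005  1.524 -1.439] F [ 0.89 -0.09  0.27] T [ 0.01  0.03 -0.01] 0.059995653541251005
```

View pics/w9.png

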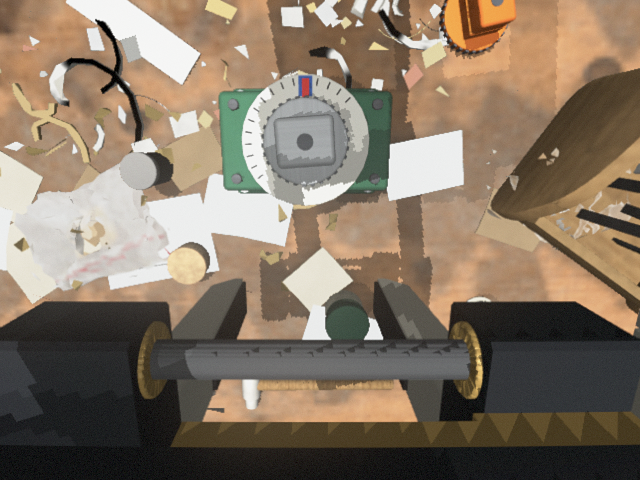

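```bash
python3 - <<'E'
import cv2,numpy as np
a=cv2.imread('pics/w9.png');cv2.imwrite('pics/c9.png',np.hstack([cv2.resize(a[65:105,285:325],(390,390),interpolation=cv2.INTER_CUBIC),cv2.resize(a[65:210,235:380],(390,390),interpolation=cv2.INTER_CUBIC)]))
E
```

```text
(no output)
```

View pics/c9.png

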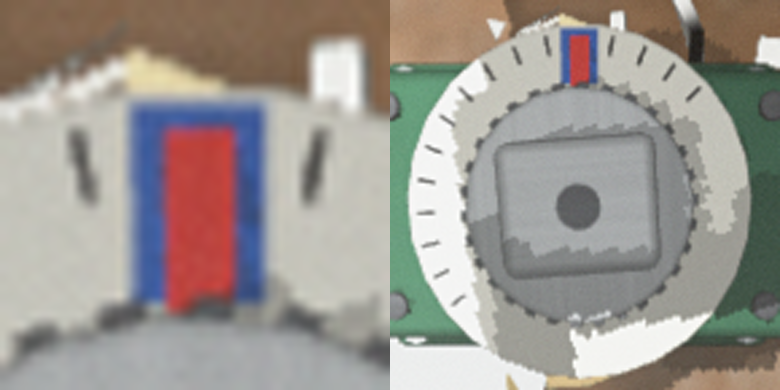

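Wrist view from in front: red spans 163–236 (centre 199.5) and blue spans 131–265 (centre 198), so the pointer is centred, with negligible parallax across it. I'll check the seating height and the bystanders.

```bash
python3 - <<'E'
from h import *
s,im=snap('side','s10.png');cv2.imwrite('pics/s10c.png',cv2.resize(im[180:300,220:380],(800,600),interpolation=cv2.INTER_CUBIC))
c=cam('side');w=wcam('w9.png')
for z in(.157,.171):
    p=p2w(w,304.9,141.5,z)
    print(z,p,'pred hub dot in s10c',(w2p(c,p)-[220,180])*5)
E
```

```text
0.157 [ 0.51588672 -0.04604088  0.157     ] pred hub dot in s10c [333.80412086 196.33417337]
0.171 [ 0.51599498 -0.04598722  0.171     ] pred hub dot in s10c [332.14347985 170.45793296]
```

View pics/s10c.png

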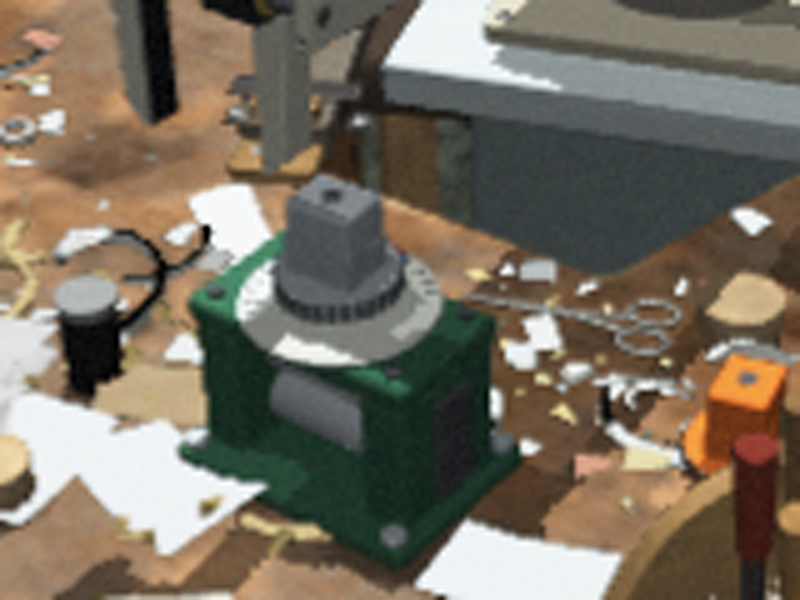

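View pics/s10.png

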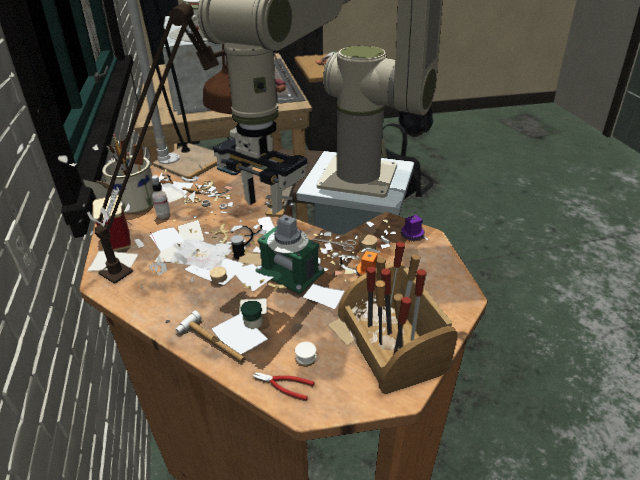

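The hub dot is at (333,194) in the crop. The prediction for fully home is (334,196), and for resting on the splines (332,170), so the wheel is home. The bystanders are where they were in the first side view. Handing in.

```bash
python3 -c "
from plant import robot
print(robot.close_job())"; python3 st.py
```

```text
the job is handed in; nothing more can be done
None
the job is handed in; nothing more can be done
```

The steel wheel is fully home on the spindle, turned clockwise so the red pointer stands over the blue mark. I let go of it and handed the job in at about 11.3 s.

- **Fitting:** I gripped the grey steel wheel (not the orange or purple one) and lined its slots up with the brass splines from the wrist picture. It slid straight down to the collar, so the press-and-search turn was not needed. A light press at the bottom read about 23 N.
- **Turning:** I turned it about 73° with the gripper. The pointer moved about 65–68°; the rest went into the play between wheel and spindle.
- **Seating check:** in the side picture after release, the hub dot was within 2 pixels (enlarged crop) of where it should be when fully home. Resting on the spline tops would have put it about 24 pixels away.
- **Pointer check:** in the last wrist picture the pointer is centred on the mark to within about 0.3°.
- **Bystanders:** the jar, spool, cork and can looked unmoved against the first side picture. I judged this by eye.
- **Disagreement:** the wrist camera reads about 2.5 mm off sideways, judged from the gripped wheel. After correcting for it, the spindle position agreed with the top camera to about 1 mm. While still gripping, the pointer looked about 2 pixels off centre. I put that down to parallax, and the last picture bore it out.

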